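Lower the taller drying-rail post by one hole

ROBOT

A 6-joint arm with a two-finger parallel gripper is mounted at the origin on a cart in front of the work surface, level with it; the furniture and walls round the work are solid. World frame = base frame: x ahead of the robot, y to its left, z up, the work surface at z = 0. Lengths are in mm, angles in rad, forces in N, time in s.
With the tool pointing down it reaches from about 350 to 725 mm from the base axis. Payload 4.3 kg.
Tool frame: the origin (TCP) lies midway between the tips of the shut fingers; the grasp point (between the pads) lies 19 mm behind it (manip.hold_point_z is the distance from the TCP to the grasp point, in mm); z points along the fingers, y is the line along which they close (so a half turn about z gives the same grasp; the last joint's range is limited). The gripper opens to 85 mm and grips with 20 to 120 N. Pads are 22 mm wide; open, the fingers measure 114 mm over their backs; the gripper's body (76 mm by 85 mm) begins 54 mm behind the grasp point. The pads swing forward as they close: fully open they stand 13 mm farther back than shut.
Start: joints at [-1.285, 0.377, 0.081, 1.274, 0, 1.46], TCP at [221.703, -530.579, 231.329] pointing down, gripper open.
Joint ranges: [-2.72, 2.72], [-0.84, 1.66], [-1.02, 1.22], [-1.77, 2.12], [-1.37, 1.28], [-3.14, 3.14]. Speed limits (rad/s): [2.57, 2.57, 3.14, 3.14, 3.14, 3.14].

INTERFACE

Orientations are given as a unit quaternion [w, x, y, z].
In Python, from plant import manip gives the robot as it stands.
- The arm moves only by the shell command python3 drive.py FILE [FORCE], which reads ROWS from the file FILE. ROWS is one flat JSON list of numbers that holds 1 to 10 rows one after another, with no inner brackets; each row has 7 numbers: a rotation vector rx, ry, rz in rad, then dx, dy, dz in mm, then the opening from 0.0 (shut) to 1.0 (fully open); each row shifts and turns the commanded pose from where the row before left it, along the tool's axes as they then stand; what a row does not reach is not made up. A row lasts 1/12 s, in which the tool goes at most 41.7 mm and 0.125 rad, less where a joint would pass 70% of its speed; a pose out of reach is approached as far as the arm can. The fingers move at their own pace and stop on an object; FORCE is the grip in N (left out, the last holds). Time passes only in rows, so rows that do not move let the fingers close. It prints the time, the measured TCP pose, the force, the opening and the grip force at its end. Input that does not fit is refused with a message, and nothing moves.
- manip.sense(): the state, without advancing time (a new reading comes with each control period).
- manip.grab_frame(name): name is "scene" or "top" or "wrist"; returns the picture (480x640x3 uint8, red, green, blue); there is no depth.
- manip.calibration(name): a dict with "fx", "fy", "cx", "cy" (pixels), "xyz" and "rotation" of the camera in the world; the wrist camera has in their place "hand_eye" (4x4, takes a point from camera to tool coordinates, whose origin is the TCP and whose axes are the flange's). Camera axes: x right, y down, z forward; pixel columns grow to the right and rows downward; lengths in mm; the calibration is good to about 2 mm. A picture is of the moment at which its call begins: read the wrist's pose just before it. calibration takes no time and is no camera call.
- manip.job_done(): hands the job in; it is judged then, once.
The state is a dict: "clock": time; "q": joint angles; "dq": joint speeds; "tau": joint torques, N m; "tcp_pos": TCP position; "ee_rot": TCP orientation; "ft_force": force on the tool from outside, world axes, zero at the start; "ft_torque": the same for the moment, N m; "finger_gap": opening from 0.0 (shut) to 1.0 (fully open); "grip_force": force on a finger pad.
Only numpy, scipy, OpenCV 4.12 (cv2) and the standard library are available. Lean on these libraries where they do the work, as an engineer would, in place of code of your own. Each camera call takes 0.05 s, during which the arm holds its last target. There are 200 camera calls.

TASK

Two telescopic posts on the draining board are to carry a drying rail, but one stands one hole taller than the other. Press the button on top of the taller post and push it down so that its tube collapses to the next hole and locks there, level with the other post; leave the shorter post as it is. Do not push it past that hole: it does not come back up.

Things in the scene. Friction and masses are not known exactly. Their poses are not given: they have to be found in the camera images.
- post_a_top (a point): Top centre of the button of post A, the taller post (200 mm above the worktop; on the left or right), z up. White button 28 mm across, 12 mm proud of a flat grey head 44 mm across; a forked saddle reaches 47 mm from the axis, no higher than the head. It presses straight down, 2 to 8 N, flush at 12 mm; from 9 mm down it draws the front cross pin out of its hole and frees the tube.
- post_b_top (a point): Top centre of the button of post B, the shorter post (168 mm high), z up. Both posts are alike: fixed upright on a steel foot 87 mm across, outer tube 32 mm across with a 39 mm collar, top 110 mm high, three holes 32 mm apart at the front, inner tube 25 mm across. A steel rod (the rail) lies in front of them.
- post_a_tube (a joint): How far post A's inner tube is collapsed, m: 0 top hole (start), 0.032 next hole (wanted), 0.064 lowest. Once freed it sinks by itself at 30 mm/s or more and the pin snaps into the next hole, the button popping up. Push the button's top 14 to 36 mm below where it stood (32 is level with post B), then lift off: it sinks the rest and locks. Over 40 mm it misses the hole.
- post_b_tube (a joint): How far post B's inner tube is collapsed, m: 0.032 (middle hole) at the start, and it must stay so.

How it is judged:
By the outcome, as a careful person would: the job done as asked, in the order asked, and still so for the second after the job is handed in, with the robot touching nothing.
It also fails if it takes over 26 s, if anything falls off the work surface, if the arm or the gripper's body presses on something with over 40 N, if the wrist force passes 120 N, or if a joint passes its speed limit or range.

## Working session

There is one attempt and no reset: what is moved stays moved. The work goes in short steps, Python scripts to look and compute and a shell command to move; the robot and the scene stay as the last step left them, time stands still between calls to the robot, and variables do not carry over. Pictures are saved under pics/ and viewed, at most 10 in all, crops included, and the job is handed in when it is done.

```bash
ls; mkdir -p pics; python3 - <<'E'
from plant import manip
import cv2
for n in("scene","top"):
    cv2.imwrite(f"pics/{n}0.png",manip.grab_frame(n)[:,:,::-1]); print(manip.calibration(n))
s=manip.sense();print(s["clock"],s["tcp_pos"],s["ee_rot"],s["finger_gap"],manip.calibration("wrist"))
E
```

```text
drive.py
pics
plant.py
{'fx': 558.6130985609765, 'fy': 558.6130985609765, 'cx': 320.61607465722676, 'cy': 243.0588762477839, 'xyz': array([-133.73084932,  466.41938163,  858.31300062]), 'rotation': array([ 0.18869158, -0.408345  ,  0.82001669, -0.35386789])}
{'fx': 509.47564709494856, 'fy': 509.47564709494856, 'cx': 319.5528839535022, 'cy': 235.57634484491865, 'xyz': array([ 304.2310101 ,  -14.79571701, 1040.20885058]), 'rotation': array([-0.08510532,  0.81397585, -0.57113373,  0.06329826])}
0.1 [ 221.53095765 -529.98811072  230.43965602] [-9.15265274e-04  9.80484912e-01  1.96592201e-01 -7.75094056e-05] 1.0012395185492131 {'fx': 360.96798618669123, 'fy': 360.96798618669123, 'cx': 317.16449799163007, 'cy': 242.0213162796932, 'hand_eye': array([[-4.65592819e-04, -9.65302935e-01, -2.61132201e-01,
         6.60394523e+01],
       [ 9.99999519e-01, -2.23955994e-04, -9.55099429e-04,
        -5.40191287e-01],
       [ 8.63478161e-04, -2.61132520e-01,  9.65302575e-01,
        -1.41322560e+02],
       [ 0.00000000e+00,  0.00000000e+00,  0.00000000e+00,
         1.00000000e+00]])}
```

View pics/scene0.png

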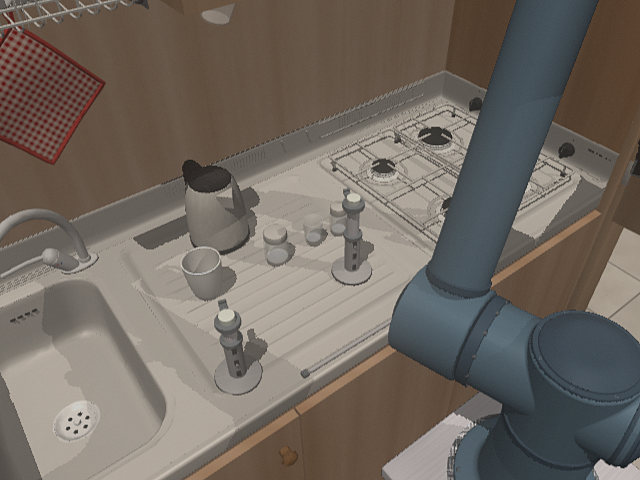

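View pics/top0.png

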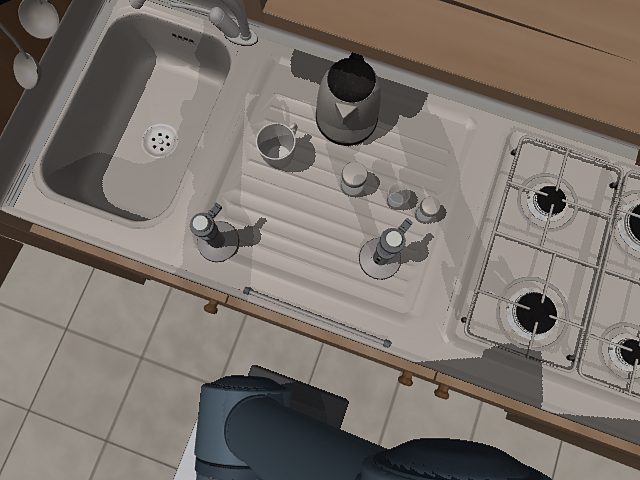

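The scene view shows button tops near (227,316) and (351,199). In the top view they are near (203,223) and (394,235). Next I'll refine these with a brightness mask and triangulate.

```bash
cat > h.py <<'E'
import numpy as np, cv2
from scipy.spatial.transform import Rotation as R
from plant import manip
def rot(q): return R.from_quat(np.r_[q[1:],q[0]]).as_matrix()
def cam(n,s=None):
    c=manip.calibration(n)
    if n=="wrist":
        T=rot(s["ee_rot"]);h=c["hand_eye"];return c,T@h[:3,:3],T@h[:3,3]+s["tcp_pos"]
    return c,rot(c["rotation"]),np.array(c["xyz"])
def ray(C,px):
    c,Rm,o=C;d=Rm@[(px[0]-c["cx"])/c["fx"],(px[1]-c["cy"])/c["fy"],1];return o,d/np.linalg.norm(d)
def tri(a,b):
    A=np.stack([a[1],-b[1]],1);t=np.linalg.lstsq(A,b[0]-a[0],rcond=None)[0]
    p=a[0]+t[0]*a[1];q=b[0]+t[1]*b[1];return (p+q)/2,np.linalg.norm(p-q)
def onz(r,z): return r[0]+r[1]*(z-r[0][2])/r[1][2]
def blob(im,px,r=16,th=None):
    x,y=px;g=im[y-r:y+r,x-r:x+r].min(2);th=th or int(g.max())-25
    n,l,st,ce=cv2.connectedComponentsWithStats((g>th).astype('uint8'))
    i=1+np.argmin([np.hypot(*(ce[k]-r))-.2*st[k,4]**.5*5 for k in range(1,n)])
    return ce[i]+[x-r,y-r],st[i],int(g.max())
E
python3 - <<'E'
from h import *
I={n:cv2.imread(f"pics/{n}0.png") for n in("scene","top")}
for nm,a,b in(("L",(227,316),(201,222)),("R",(351,199),(394,235))):
    pa,sa,ga=blob(I["scene"],a);pb,sb,gb=blob(I["top"],b)
    ra,rb=ray(cam("scene"),pa),ray(cam("top"),pb)
    print(nm,pa,sa,ga,pb,sb,gb,*tri(ra,rb))
    for z in(168,200):print(z,onz(ra,z),onz(rb,z))
t=[cv2.resize(I[n][y-40:y+40,x-40:x+40],(400,300) if 0 else (300,300),interpolation=0) for n,(x,y) in(("scene",(227,316)),("scene",(351,199)))]
u=[cv2.resize(I["top"][y-40:y+40,x-40:x+40],(300,300),interpolation=0) for x,y in((201,222),(394,235))]
cv2.imwrite("pics/crop.png",np.vstack([np.hstack(t),np.hstack(u)]))
E
```

```text
L [225.88590604 314.90604027] [  7   9  16  13 149] 194 [199.6163522  222.37735849] [  8  10  14  14 159] 201 [434.48634039 252.50828649 164.06983998] 1.5586124458195172
168 [431.96214633 254.19043937 168.        ] [433.3695716  250.69088618 168.        ]
200 [405.7390043  264.02847827 200.        ] [428.63167658 240.95059141 200.        ]
R [353.18072289 197.14457831] [12 10 13  9 83] 192 [393.55617978 238.2752809 ] [  8  12  16  15 178] 197 [516.01413007 -76.65459125 195.90415521] 1.2656780818521067
168 [543.93339412 -99.14162    168.        ] [522.52996958 -79.1471319  168.        ]
200 [512.51973717 -72.92459666 200.        ] [514.52091682 -76.78617755 200.        ]
```

View pics/crop.png

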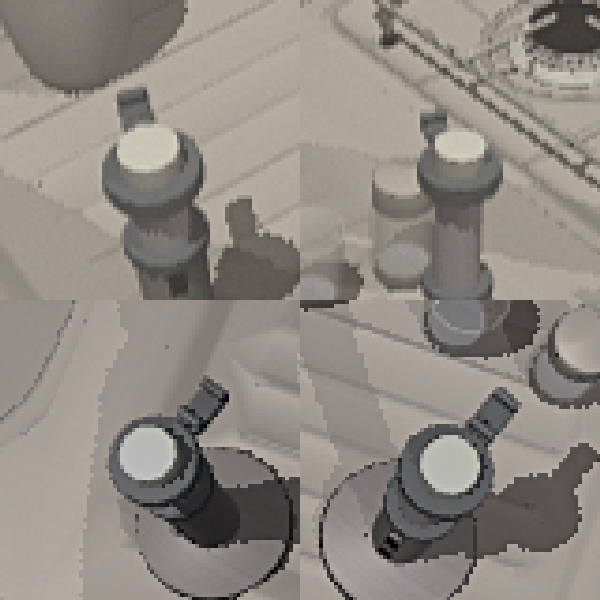

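In both views the right-hand post is the taller: it triangulates to z≈196 against 164 for the left. So post A's top is at about (515,-76.5,~199). I'll move towards it with the gripper shut and confirm with the wrist camera.

```bash
echo '[0,0,0,31,-21,-4,0,0,0,0,31,-21,-4,0,0,0,0,31,-21,-4,0,0,0,0,31,-21,-4,0,0,0,0,31,-21,-4,0,0,0,0,31,-21,-4,0,0,0,0,31,-21,-4,0,0,0,0,31,-21,-4,0,0,0,0,31,-21,-4,0,0,0,0,31,-21,-4,0]' > m.json && python3 drive.py m.json 40
python3 - <<'E'
from h import *
s=manip.sense();print((np.array([515,-76.5,250])-s["tcp_pos"])@rot(s["ee_rot"]),s["q"])
E
```

```text
clock: 0.93
tcp_pos: [427.1, -215.4, 271.2]
ee_rot: [-0.0, 0.98, 0.197, -0.0]
ft_force: [0.9, -0.6, 0.1]
finger_gap: -0.0
grip_force: 0.0
[134.63094017 -94.3115494   21.19797452] [-5.99764006e-01  1.72006424e-01 -9.28748270e-02  1.30650822e+00
 -9.42792207e-05  2.14619185e+00]
```

```bash
echo '[0,0,0,28,-25,0,0,0,0,0,28,-25,0,0,0,0,0,28,-25,0,0,0,0,0,10,-12,0,0,0,0,0,0,0,0,0,0,0,0,0,0,0,0]' > m.json && python3 drive.py m.json
python3 - <<'E'
from h import *
s=manip.sense();im=manip.grab_frame("wrist");cv2.imwrite("pics/w1.png",im[:,:,::-1]);np.savez("w1",p=s["tcp_pos"],r=s["ee_rot"])
c,Rm,o=cam("wrist",s);v=Rm.T@(np.array([515,-76.5,199])-o);print(s["tcp_pos"],"expect px",c["fx"]*v[0]/v[2]+c["cx"],c["fy"]*v[1]/v[2]+c["cy"])
E
```

```text
clock: 1.43
tcp_pos: [479.8, -100.1, 270.9]
ee_rot: [0.0, 0.98, 0.198, -0.001]
ft_force: [0.5, -0.6, 0.4]
finger_gap: -0.004
grip_force: 0.0
[ 479.79410312 -100.07526742  270.88130401] expect px 304.6777263367949 187.3386002142238
```

View pics/w1.png

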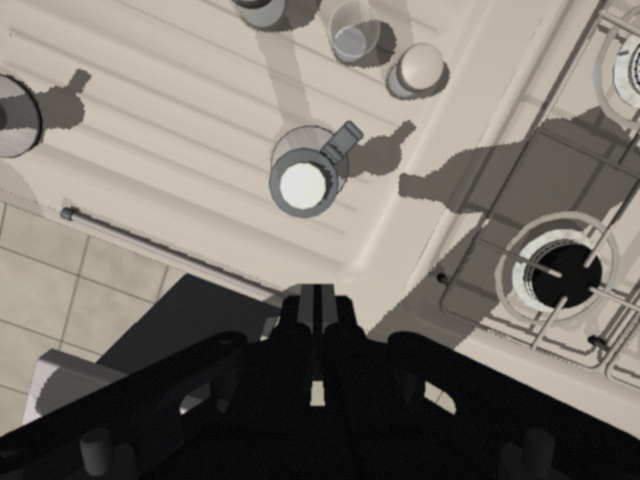

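The wrist view shows the button of post A at about (303,186), close to the predicted (305,187). I'll refine it across all the views.

```bash
python3 - <<'E'
from h import *
d=np.load("w1.npz");s=dict(tcp_pos=d["p"],ee_rot=d["r"]);im=cv2.imread("pics/w1.png")
p,st,g=blob(im,(303,186),32);print(p,st,g)
rw=ray(cam("wrist",s),p);rs=ray(cam("scene"),(353-1.7,197.14+1.5));rt=ray(cam("top"),(393.6,238.3))
print(onz(rw,200),tri(rw,rs),tri(rw,rt))
c=onz(rw,200);s=manip.sense();print((np.array([c[0],c[1],212])-s["tcp_pos"])@rot(s["ee_rot"]))
E
```

```text
[302.01444292 185.67537827] [  10   10   43   44 1454] 225
[515.41277682 -74.68707312 200.        ] (array([515.78250052, -73.3100298 , 194.34889384]), np.float64(3.475008987769732)) (array([515.0388507 , -75.82709553, 198.70459939]), np.float64(2.3124254201428283))
[ 43.16691647 -10.36965488  58.92851557]
```

The measurements agree: (515,-75.5), top at z≈199. Next I'll move over it to z≈215, then creep down.

```bash
echo '[0,0,0,22,-5,10,0,0,0,0,21,-5,15,0,0,0,0,0,0,20,0,0,0,0,0,0,10,0,0,0,0,0,0,0,0,0,0,0,0,0,0,0,0,0,0,0,0,0,0]' > m.json && python3 drive.py m.json
python3 - <<'E'
from h import *
s=manip.sense();print((np.array([515,-75.5,200])-s["tcp_pos"])@rot(s["ee_rot"]))
cv2.imwrite("pics/s2.png",cv2.resize(manip.grab_frame("scene")[110:260,280:440,::-1],(640,600)))
E
```

```text
clock: 2.07
tcp_pos: [515.7, -75.9, 217.2]
ee_rot: [0.0, 0.981, 0.196, 0.0]
ft_force: [0.6, 0.1, 0.4]
finger_gap: 0.001
grip_force: 0.0
[-0.46553017 -0.67064669 17.22549847]
```

View pics/s2.png

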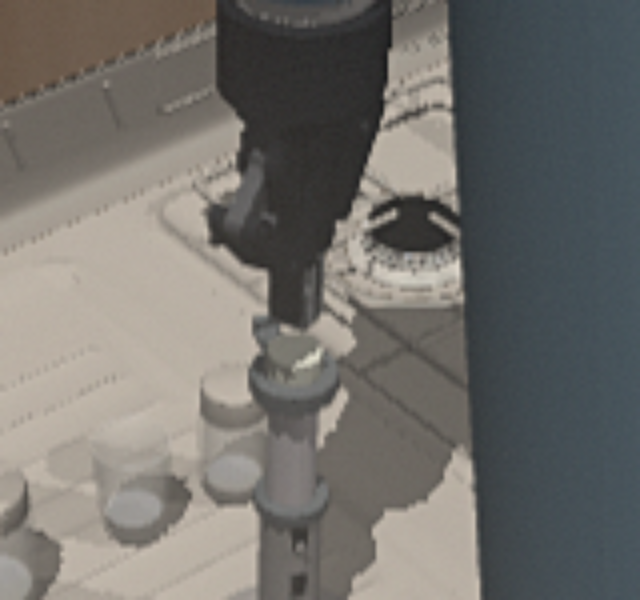

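The shut fingertips are centred about 17 mm above the button. I'll go down until I feel contact.

```bash
echo '[0,0,0,0,0,6,0,0,0,0,0,0,5,0,0,0,0,0,0,3,0,0,0,0,0,0,0,0,0,0,0,0,0,0,0,0,0,0,0,0,0,0]' > m.json && python3 drive.py m.json; for i in 1 ; do echo '[0,0,0,0,0,2,0,0,0,0,0,0,0,0,0,0,0,0,0,0,0]' > m.json && python3 drive.py m.json; echo '[0,0,0,0,0,2,0,0,0,0,0,0,0,0,0,0,0,0,0,0,0]' > m.json && python3 drive.py m.json; done
```

```text
clock: 2.62
tcp_pos: [515.8, -74.9, 202.3]
ee_rot: [0.0, 0.98, 0.197, -0.0]
ft_force: [1.2, 0.7, -0.2]
finger_gap: 0.001
grip_force: 0.0
clock: 2.87
tcp_pos: [515.8, -75.0, 200.2]
ee_rot: [0.0, 0.98, 0.197, -0.0]
ft_force: [-0.3, -0.1, 1.1]
finger_gap: 0.003
grip_force: 0.0
clock: 3.12
tcp_pos: [515.9, -75.0, 198.7]
ee_rot: [0.0, 0.98, 0.197, 0.0]
ft_force: [-1.2, 0.7, 3.1]
finger_gap: 0.001
grip_force: 1.6
```

Contact is at z≈200, with 3 N at 198.7. Next I'll push to about 24 mm below the starting height.

```bash
echo '[0,0,0,0,0,4,0,0,0,0,0,0,4,0,0,0,0,0,0,4,0,0,0,0,0,0,4,0,0,0,0,0,0,4,0,0,0,0,0,0,3,0,0,0,0,0,0,0,0]' > m.json && python3 drive.py m.json
```

```text
clock: 3.7
tcp_pos: [515.1, -74.8, 174.1]
ee_rot: [-0.0, 0.98, 0.197, -0.001]
ft_force: [-0.9, 0.5, 1.5]
finger_gap: 0.006
grip_force: 0.7
```

The tip is 26 mm down and inside the 14–36 window, so I'll lift off.

```bash
echo '[0,0,0,0,0,-15,0,0,0,0,0,0,-25,0,0,0,0,-20,5,-25,0,0,0,0,-30,25,-10,0,0,0,0,-30,25,0,0,0,0,0,-30,25,0,0,0,0,0,-30,25,0,0,0,0,0,0,0,0,0,0,0,0,0,0,0,0,0,0,0,0,0,0,0]' > m.json && python3 drive.py m.json
python3 - <<'E'
from h import *
a=manip.grab_frame("scene");b=manip.grab_frame("top");print(manip.sense()["ft_force"])
a,b=a[:,:,::-1],b[:,:,::-1]
cv2.imwrite("pics/s3.png",a);cv2.imwrite("pics/t3.png",b)
cv2.imwrite("pics/c3.png",np.hstack([cv2.resize(a[150:350,190:390],(400,400)),cv2.resize(b[150:350,180:430],(400,320))[:320].copy() if 0 else cv2.resize(b[150:350,210:410],(400,400))]))
E
```

```text
clock: 4.53
tcp_pos: [427.1, -225.7, 250.3]
ee_rot: [-0.0, 0.981, 0.196, 0.0]
ft_force: [0.6, -0.1, 0.0]
finger_gap: -0.001
grip_force: 0.0
[-0.21025738  0.56933908  0.06729982]
```

View pics/c3.png

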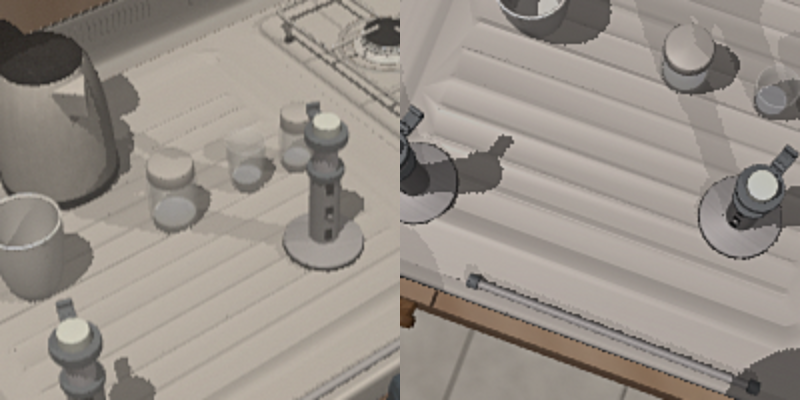

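Post A has dropped: its button is now at about (353,212) in the scene view and (392,242) in the top view, and it stands proud. Next I'll check its height and post B's.

```bash
python3 - <<'E'
from h import *
I={n:cv2.imread(f"pics/{n[0]}3.png") for n in("scene","top")}
for nm,a,b in(("B",(227,316),(201,222)),("A",(353,212),(392,242))):
    pa,sa,_=blob(I["scene"],a);pb,sb,_=blob(I["top"],b)
    print(nm,pa,sa,pb,sb,*tri(ray(cam("scene"),pa),ray(cam("top"),pb)))
E
```

```text
B [225.93918919 314.89189189] [  7   9  16  13 148] [199.6163522  222.37735849] [  8  10  14  14 159] [434.45320182 252.46317028 164.11888962] 1.4830160340776513
A [353.02439024 210.01219512] [10 10 13  9 82] [390.39705882 242.71323529] [  8   9  15  15 136] [514.37348104 -75.99354818 165.43385897] 1.757377432359942
```

Post A now measures 165.4 and post B 164.1, so they are level. Post A dropped about 31 mm and post B has not moved.

```bash
python3 -c "
from plant import manip
print(manip.job_done())"
```

```text
the job is handed in; nothing more can be done
None
```

Post A (the right-hand post) is collapsed one hole and its button has popped back up; it measures level with post B to about 1 mm, post B has not moved, and the job was handed in about 5 s into the 26 s limit.

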